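Unstopper the conditioning canister and fit the probe

TASK

Open the canister: grip the stopper's handle and rock it from side to side while easing it up until it comes free, because a straight pull would draw the whole canister up out of its cradle, and the canister must stay down. Stand the stopper upright on the tray, then fit the probe from its stand into the open canister so that its flange sits flat on the rim. Let go of everything and leave the other things on the bench where they are.

Things in the scene. Friction and masses are not known exactly. Their poses are not given: they have to be found in the camera images.
- cradle: Round dark steel holder fixed to the bench, 120 mm across at its foot, ring wall 108 mm outside diameter and 62 mm high. Origin: centre of its underside on the bench. It keeps the canister from tipping or turning, but the canister slides freely up out of it.
- canister_rim (a point): Centre of the mouth of the aluminium canister, in the plane of its rim, 132 mm above the bench when the canister is down; z up. Canister: 84 mm outside diameter, mouth 58 mm wide, over 100 mm deep, 0.5 kg. Two sprung rubber cheeks, at its own +y and -y sides, 14 mm high, centred 14 mm below the rim, press the stopper with some 11 N each; empty, they leave a gap of about 40 mm.
- canister (a joint): How far the canister has been lifted out of the cradle, in m; 0 is fully down. It drops back by its own weight when nothing pulls it. If the stopper is pulled straight up, friction on the cheeks carries the canister up with it.
- stopper: Round tapered black rubber stopper with a flat black upright handle, 0.12 kg, 90 mm high. Origin: centre of its foot; z up. Cone 38 mm in diameter at the foot, 49 mm at 40 mm up. At the start the foot is 34 mm below the canister's rim and its y axis lies along the canister's y, so the cheeks grip it on the sides that the handle's broad faces look to.
- stopper_handle (a point): Middle of the stopper's handle, 65 mm above its foot. The handle is a slab 50 mm wide (the stopper's x), 16 mm thick (its y), spanning 40 to 90 mm above the foot.
- stopper_waist (a point): Point on the stopper's axis 20 mm above its foot, level with the cheeks: the pivot to rock about. Rocking about the stopper's x axis (broad faces leaning to one side, then the other), 10 degrees each way, slides one side up and the other down; it then rises 3 mm a swing without lifting the canister. The cheeks lose it after 15 mm of rise; the foot clears the rim at 34 mm. Room to lean: 15 degrees.
- tray: Shallow square steel tray fixed to the bench, 120 by 120 mm, 18 mm high, walls and floor 4 mm thick. Origin: centre of its underside.
- stand: Grey plastic stand fixed to the bench, 94 by 94 mm, 96 mm high, with a 36 mm hole in its top in which the probe hangs by its flange. Origin: centre of its underside.
- probe: Steel probe, upright, 0.28 kg, 132 mm long: a shaft 26 mm in diameter and 75 mm long, a flange 76 mm in diameter and 8 mm thick above it, and a round black grip 24 mm in diameter that spans 83 to 132 mm above the foot. Origin: centre of the shaft's foot; z along the probe, up through the grip.
- probe_flange (a point): Centre of the underside of the probe's flange, 75 mm above the probe's foot. In use it lies on the canister's rim.
- reagent_bottle: Bystander: clear bottle, 60 mm in diameter, 125 mm high. Origin: centre of its underside.
- powder_jar: Bystander: amber jar with a black cap, 68 mm in diameter, 85 mm high. Origin: centre of its underside.
- spanner: Bystander: steel spanner lying on the bench, 160 mm long. Origin: under its middle.
There are look-alikes about, which are no part of the job. Of the things like the stopper, leave any that is pink or turquoise; of the rest the smaller one is meant.

How it is judged:
By the outcome, as a careful person would: the job done as asked, in the order asked, and still so for the second after the job is handed in, with the robot touching nothing.
It also fails if it takes over 69 s, if anything falls off the work surface, if the arm or the gripper's body presses on something with over 40 N, if the wrist force passes 120 N, or if a joint passes its speed limit or range.

ROBOT

A 6-joint arm with a two-finger parallel gripper is mounted at the origin on the work surface. World frame = base frame: x ahead of the robot, y to its left, z up, the work surface at z = 0. Lengths are in mm, angles in rad, forces in N, time in s.
With the tool pointing down it reaches from about 300 to 850 mm from the base axis. Payload 5.4 kg.
Tool frame: the origin (TCP) lies midway between the tips of the shut fingers; the grasp point (between the pads) lies 19 mm behind it; y points along the fingers, x is the direction in which the jaws open and shut, and the axes are right-handed (so a half turn about y gives the same grasp; the last joint's range is limited). The gripper opens to 85 mm and grips with 20 to 120 N. Pads are 22 mm wide; open, the fingers measure 114 mm over their backs; the gripper's body (76 mm by 85 mm) begins 54 mm behind the grasp point. The pads swing forward as they close: fully open they stand 13 mm farther back than shut.
Start: joints at [-1.394, 0.158, 1.597, -0, 1.386, -0.21], TCP at [216.881, -532.512, 231.299] pointing down, gripper open.
Joint ranges: [-2.91, 2.91], [-0.94, 2.29], [0.18, 2.7], [-1.29, 4.43], [0.17, 2.64], [-3, 3]. Speed limits (rad/s): [2.57, 2.57, 3.14, 3.14, 3.14, 3.14].

INTERFACE

Orientations are given as a unit quaternion [x, y, z, w].
In Python, from workcell import r gives the robot as it stands.
- The arm moves only by the tool move_arm, never from a script. Its arguments are lists of equal length, an entry for each row: "slide": the shift along the world's x, y, z in units of 120 mm (1.0 is 120 mm), a list of three; "twist": the turn, a rotation vector about the world's x, y, z in units of 2 pi rad (1.0 is 2 pi rad), a list of three. In form: {"slide": [[x, y, z], ...], "twist": [[ax, ay, az], ...]}. A call has 1 to 12 rows; each row is the pose to reach, as a shift and turn from the pose measured when the call began, turning the shorter way round; what a row does not reach only later rows make up. A row lasts 1/8 s, in which the tool goes at most 62.5 mm and 10.7 degrees, less where a joint would pass 70% of its speed; a pose out of reach is approached as far as the arm can. A call with a number of a shift or a turn outside -1 to 1 is refused whole. A call with a gripper value outside its range is refused whole. "jaw" is the opening, from -1 (shut) to 1 (fully open), set as the call begins (left out, the last holds). The fingers move at their own pace and stop on an object; "newtons" is the grip in N (left out, the last holds). Time passes only in rows, so rows that repeat a pose let the fingers close. It gives the time, the measured TCP pose, the force and the opening at its end, in the units of the state.
- r.get_state(): the state, without advancing time (a new reading comes with each control period).
- r.read_camera(name): name is "scene" or "top"; returns a dict with "frame" (480x640x3 uint8, red, green, blue), "mtx" (3x3 intrinsics, pixels), "rvec" (rotation vector, rad) and "tvec" (3), from world to camera coordinates, as OpenCV has them. Camera axes: x right, y down, z forward; pixel columns grow to the right and rows downward; lengths in mm; the calibration is good to about 2 mm. A picture is of the moment at which its call begins. There is no depth.
- r.sign_off(): hands the job in, once; it reports no verdict.
The state is a dict: "t": time; "joint_positions": joint angles; "qvel": joint speeds; "joint_efforts": joint torques, N m; "tool_pos": TCP position; "tool_rot": TCP orientation; "force": force on the tool from outside, world axes, zero at the start; "moment": the same for the moment, N m; "opening": finger opening in mm.
Only numpy, scipy, OpenCV 4.12 (cv2) and the standard library are available. Lean on these libraries where they do the work, as an engineer would, in place of code of your own. Each camera call takes 0.05 s, during which the arm holds its last target.

## Working session

There is one attempt and no reset: what is moved stays moved. The work goes in short steps, Python scripts to look and compute and a tool call to move; the robot and the scene stay as the last step left them, time stands still between calls to the robot, and variables do not carry over. Pictures are saved under pics/ and viewed, and the job is handed in when it is done.

Besides the shell and the picture viewer there is one more tool, called after "Emit:" as a command line: name --argument value ..., lists and objects as JSON in quotes. move_arm: Moves the arm, as the interface text tells. Shifts and turns lie within -1 to 1; 1 stands for 120 mm of shift or 2 pi rad of turn. Its arguments: {"type":"object","properties":{"slide":{"type":"array"},"twist":{"type":"array"},"jaw":{"type":"number"},"newtons":{"type":"number"}},"required":["slide","twist"]}

```bash
mkdir -p pics; ls; python3 - <<'E'
from workcell import r
import cv2,json
s=r.get_state();print(s)
for n in("scene","top"):
    c=r.read_camera(n);cv2.imwrite(f"pics/{n}0.png",c["frame"][:,:,::-1]);print(n,c["mtx"],c["rvec"],c["tvec"])
E
```

```text
pics
{'t': 0.0, 'joint_positions': array([-1.39413353e+00,  1.59063952e-01,  1.59825435e+00,  2.16897484e-05,
        1.38618661e+00, -2.10103708e-01]), 'qvel': array([-1.37034328e-03,  6.43335498e-05, -1.71096701e-04, -1.51163478e-03,
       -6.15071832e-04, -1.09264896e-03]), 'joint_efforts': array([ 5.92964971e-04, -3.95996439e+01, -3.31428087e+01, -1.34233028e-04,
        8.38041451e-03, -3.38238988e-05]), 'tool_pos': array([ 216.76353612, -531.92460126,  230.29744701]), 'tool_rot': array([-0.58627763,  0.39505532, -0.39412615,  0.58726009]), 'force': array([ 0.45955371, -0.05257602, -0.04112818]), 'moment': array([0.03883636, 0.02830141, 0.03445506]), 'opening': 85.4373833603416}
scene [[505.67798219   0.         325.64186683]
 [  0.         505.67798219 238.94311716]
 [  0.           0.           1.        ]] [ 1.08885218  2.29882885 -1.06096388] [ 359.85082142 -199.93931736 1378.53208333]
top [[561.50657475   0.         314.66569347]
 [  0.         561.50657475 235.17831586]
 [  0.           0.           1.        ]] [ 2.13670993 -2.086318    0.22598471] [-14.40635865 617.23710488 916.4113976 ]
```

View pics/scene0.png

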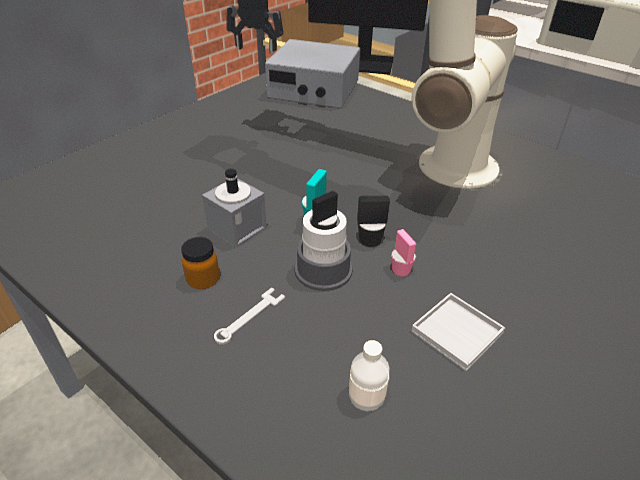

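View pics/top0.png

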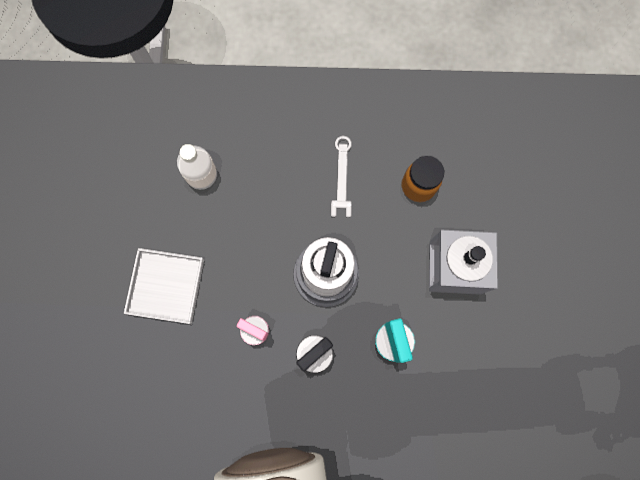

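The scene picture shows the black-handled stopper in the canister at (325,205), another black one free on the bench at (372,220), a turquoise one at (316,190) and a pink one at (403,253). In the top picture they are at (330,260), (315,353), (397,340) and (254,330). By colour, only the two black ones qualify. The smaller of these should be the one in the canister, which I'll check in an enlarged crop.

```bash
cat > h.py <<'E'
import numpy as np,cv2
from scipy.spatial.transform import Rotation as R
def ray(c,uv):
    M=cv2.Rodrigues(np.array(c["rvec"],float))[0];t=np.array(c["tvec"],float).ravel()
    d=M.T@np.linalg.inv(c["mtx"])@np.array([uv[0],uv[1],1.]);return -M.T@t,d/np.linalg.norm(d)
def on(c,uv,z):
    o,d=ray(c,uv);return o+d*(z-o[2])/d[2]
def tri(c1,u1,c2,u2):
    o,d=ray(c1,u1);p,e=ray(c2,u2)
    s=np.linalg.lstsq(np.c_[d,-e],p-o,rcond=None)[0];a=o+s[0]*d;b=p+s[1]*e
    return (a+b)/2,np.linalg.norm(a-b)
def proj(c,p):
    return cv2.projectPoints(np.array(p,float).reshape(-1,3),np.array(c["rvec"],float),np.array(c["tvec"],float),c["mtx"],None)[0].reshape(-1,2)
E
python3 - <<'E'
from workcell import r
import cv2,numpy as np,pickle
t=r.read_camera("top");s=r.read_camera("scene");pickle.dump((t,s),open("c0.pkl","wb"))
a=t["frame"][220:390,240:440,::-1];b=s["frame"][160:300,270:430,::-1]
a=cv2.resize(a,(400,340),interpolation=cv2.INTER_CUBIC);b=cv2.resize(b,(388,340),interpolation=cv2.INTER_CUBIC)
cv2.imwrite("pics/crop1.png",np.hstack([a,b]))
a=t["frame"][215:305,280:510,::-1];cv2.imwrite("pics/crop2.png",cv2.resize(a,None,fx=3.4,fy=3.4,interpolation=cv2.INTER_CUBIC))
E
```

```text
(no output)
```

View pics/crop1.png

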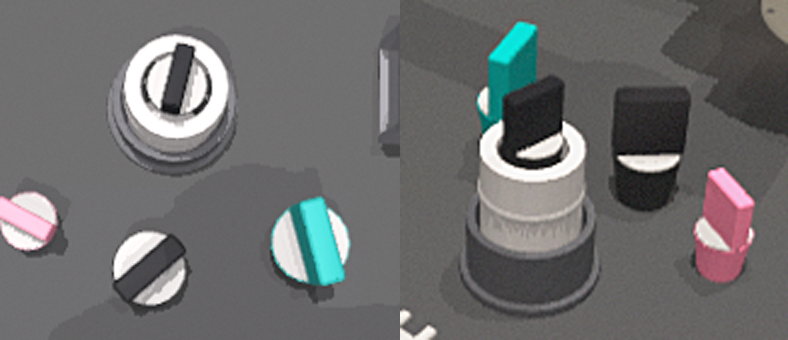

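View pics/crop2.png

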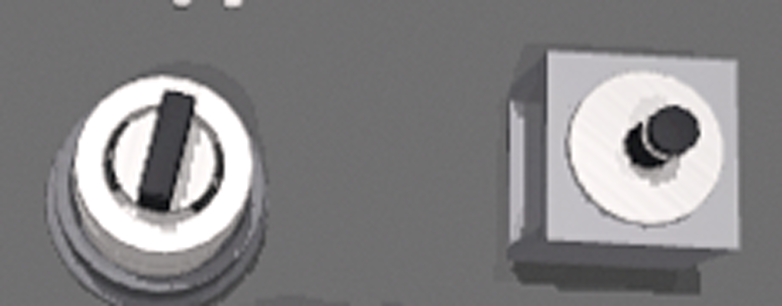

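The crops show the black stopper in the canister (handle top at about (330,260)) as clearly smaller than the free black one (315,353). Its handle stands in the canister mouth as described, so it is the one meant. Next I measure.

```bash
python3 - <<'E'
import pickle,cv2,numpy as np
from h import *
t,s=pickle.load(open("c0.pkl","rb"))
def big(m,roi):
    x0,y0,x1,y1=roi;k=np.zeros(m.shape,np.uint8);k[y0:y1,x0:x1]=m[y0:y1,x0:x1].astype(np.uint8)*255
    cs=cv2.findContours(k,cv2.RETR_EXTERNAL,cv2.CHAIN_APPROX_NONE)[0];return max(cs,key=cv2.contourArea)
def rep(n,c,pts,z):
    P=np.array([on(c,p,z)[:2] for p in pts]);return P
g=t["frame"].astype(int);mx=g.max(2);mn=g.min(2)
# rim: bright
c=big(mn>215,(285,225,375,305));P=rep("",t,c[:,0].astype(float),132);(x,y),rr=cv2.minEnclosingCircle(P.astype(np.float32));print("rim",x,y,2*rr,cv2.fitEllipse(P.astype(np.float32)))
# handle top z=188
c=big(mx<55,(315,235,345,285));P=rep("",t,c[:,0].astype(float),188).astype(np.float32);print("handle",cv2.boundingRect(c),cv2.minAreaRect(P))
# flange
c=big(mn>190,(440,230,500,292));P=rep("",t,c[:,0].astype(float),104).astype(np.float32);print("flange",cv2.minEnclosingCircle(P),cv2.fitEllipse(P))
c=big(mx<60,(455,240,490,275));print("grip",cv2.boundingRect(c))
# grip top circle at z=153
M=c[:,0].astype(float)
print("grip pix at px 476,254 z153",on(t,(477.5,253.5),153))
c=big(mn>100,(110,235,215,335));print("tray",cv2.boundingRect(c),cv2.minAreaRect(rep("",t,c[:,0].astype(float),18).astype(np.float32)))
c=big((mx>105)&(mx<190)|(mn>190),(425,222,505,302))
print("stand top pix",[on(t,p,96)[:2].round(1) for p in [(441,230),(497,232),(497,288),(441,286)]])
for n,uv,z in [("bottle",(205,175),0),("jar",(427,170),85),("free blk",(315,350),90),("turq",(400,340),100),("pink",(253,329),70)]: print(n,on(t,uv,z).round(0))
# scene checks
g=s["frame"].astype(int)
c=big(g.max(2)<50,(305,185,342,225));print("scene handle bbox",cv2.boundingRect(c))
print(proj(s,[(*on(t,(330,260),188)[:2],188)]),proj(s,[(*on(t,(477.5,253.5),153)[:2],153)]))
E
```

```text
rim 558.0872192382812 -21.6953067779541 82.9842529296875 ((558.1705932617188, -21.627166748046875), (81.28080749511719, 81.35546112060547), 118.48321533203125)
handle (321, 243, 16, 34) ((554.6387329101562, -21.56021499633789), (13.486381530761719, 53.1358642578125), 77.1050033569336)
flange ((577.6481323242188, -259.0475158691406), 38.28620910644531) ((577.6265258789062, -259.16082763671875), (74.21971893310547, 75.00001525878906), 82.55513000488281)
grip (464, 251, 11, 13)
grip pix at px 476,254 z153 [ 575.34592414 -257.5105697   153.        ]
tray (110, 235, 105, 100) ((531.70263671875, 274.3953552246094), (178.79953002929688, 196.70286560058594), 1.39993155002594)
stand top pix [array([ 625.1, -213.9]), array([ 623.9, -308.9]), array([ 528.5, -304.6]), array([ 529.6, -211.6])]
bottle [744. 212.   0.]
jar [ 735. -194.   85.]
free blk [421.  -5.  90.]
turq [ 440. -142.  100.]
pink [453. 100.  70.]
scene handle bbox (311, 194, 27, 31)
[[325.04258668 194.11795966]] [[230.57592101 170.76859464]]
```

```bash
python3 - <<'E'
import pickle,cv2,numpy as np
from h import *
t,s=pickle.load(open("c0.pkl","rb"))
q=[-0.58627763,  0.39505532, -0.39412615,  0.58726009]
M=R.from_quat(q).as_matrix();print(M.round(3),"jaw dir ang",np.degrees(np.arctan2(M[1,0],M[0,0])))
g=t["frame"];m=(g.min(2)>150).astype(np.uint8);m[:,:110]=0;m[:,215:]=0;m[:235]=0;m[335:]=0
c=max(cv2.findContours(m,0,1)[0],key=cv2.contourArea);h=cv2.convexHull(c)[:,0].astype(float)
P=np.array([on(t,p,18)[:2] for p in h]).astype(np.float32);print("tray",cv2.minAreaRect(P))
# handle top face long edges: pca of pixel mask on top face
a=g[230:290,300:350];cv2.imwrite("pics/hd.png",cv2.resize(a[:,:,::-1],None,fx=10,fy=10,interpolation=cv2.INTER_NEAREST))
E
```

```text
[[ 0.377 -0.     0.926]
 [-0.926  0.002  0.377]
 [-0.002 -1.     0.   ]] jaw dir ang -67.84011842143853
tray ((529.4658203125, 270.52655029296875), (120.79098510742188, 120.9031982421875), 82.80974578857422)
```

View pics/hd.png

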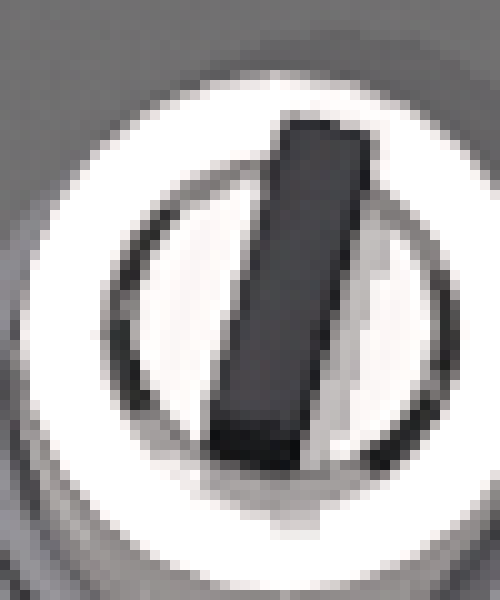

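The picture shows the handle's top face with corners at about (328.5,241.5), (337,243), (330.5,273.5) and (321.5,271.5), with its end face below them.

```bash
python3 - <<'E'
import pickle
from h import *
t,s=pickle.load(open("c0.pkl","rb"))
P=np.array([on(t,p,188)[:2] for p in [(328.5,241.7),(337,243),(330.5,273.7),(321.5,271.7)]])
print(P.round(1),P.mean(0))
for a,b in((3,0),(2,1)):
    d=P[b]-P[a];print(np.linalg.norm(d),np.degrees(np.arctan2(d[1],d[0])))
print(np.linalg.norm(P[1]-P[0]),np.linalg.norm(P[2]-P[3]))
E
```

```text
[[581.5 -20.9]
 [579.8 -33.9]
 [532.6 -24.8]
 [535.3 -11.2]] [557.31153246 -22.7038783 ]
47.2710274784607 -11.827948039493226
48.1322281958233 -10.85205395522269
13.06923572255736 13.85203992682384
```

Emit:
move_arm --slide '[[0.28, 0.42, 0.05], [0.57, 0.85, 0.08]]' --twist '[[0, 0, -0.01], [0, 0, -0.019]]' --jaw 1 --newtons 60

```text
t: 0.45
tool_pos: [285.6, -429.1, 240.1]
tool_rot: [-0.561, 0.43, -0.43, 0.562]
force: [0.7, 0.3, 0.8]
opening: 85.5
```

Emit:
move_arm --slide '[[0.28, 0.42, 0.0], [0.57, 0.85, 0.0]]' --twist '[[0, 0, -0.01], [0, 0, -0.019]]'

```text
t: 0.7
tool_pos: [354.7, -325.4, 240.1]
tool_rot: [-0.534, 0.464, -0.463, 0.535]
force: [1.3, -0.2, 1.0]
opening: 85.3
```

Emit:
move_arm --slide '[[0.28, 0.42, 0.0], [0.57, 0.85, 0.0]]' --twist '[[0, 0, -0.01], [0, 0, -0.019]]'

```text
t: 0.95
tool_pos: [423.8, -221.5, 240.1]
tool_rot: [-0.504, 0.495, -0.495, 0.506]
force: [1.5, 0.2, -0.6]
opening: 85.4
```

Emit:
move_arm --slide '[[0.28, 0.42, 0.0], [0.57, 0.85, 0.0]]' --twist '[[0, 0, -0.01], [0, 0, -0.019]]'

```text
t: 1.2
tool_pos: [493.1, -117.6, 240.2]
tool_rot: [0.473, -0.524, 0.525, -0.475]
force: [-0.0, -0.6, -0.1]
opening: 85.2
```

Emit:
move_arm --slide '[[0.28, 0.42, 0.0], [0.57, 0.85, 0.0]]' --twist '[[0, 0, -0.01], [0, 0, -0.019]]'

```text
t: 1.45
tool_pos: [562.3, -13.7, 240.2]
tool_rot: [0.441, -0.552, 0.553, -0.442]
force: [1.4, -0.9, 0.6]
opening: 85.9
```

Emit:
move_arm --slide '[[-0.036, -0.07, 0], [-0.036, -0.07, -0.3], [-0.036, -0.07, -0.6], [-0.036, -0.07, -0.77], [-0.036, -0.07, -0.77]]' --twist '[[0, 0, 0], [0, 0, 0], [0, 0, 0], [0, 0, 0], [0, 0, 0]]'

```text
t: 2.08
tool_pos: [556.1, -22.5, 145.8]
tool_rot: [-0.442, 0.553, -0.552, 0.441]
force: [0.1, 0.1, -0.2]
opening: 85.3
```

```bash
python3 - <<'E'
from workcell import r
from h import *
s=r.get_state();M=R.from_quat(s["tool_rot"]).as_matrix();print(s["tool_pos"],s["force"],s["joint_positions"],M.round(3),np.degrees(np.arctan2(M[1,0],M[0,0])))
a=r.read_camera("top")["frame"][180:330,250:410,::-1];b=r.read_camera("scene")["frame"][120:270,250:410,::-1]
cv2.imwrite("pics/g1.png",cv2.resize(np.hstack([a,b]),None,fx=2.5,fy=2.5))
E
```

```text
[556.06022457 -22.52072317 145.79198733] [ 0.07584022  0.11819143 -0.1541607 ] [-2.57794291e-01  1.93541223e-01  1.73258296e+00  3.14445781e-04
  1.21809006e+00  1.53612342e+00] [[-0.221 -0.002  0.975]
 [-0.975  0.001 -0.221]
 [-0.    -1.    -0.003]] -102.79018842329496
```

View pics/g1.png

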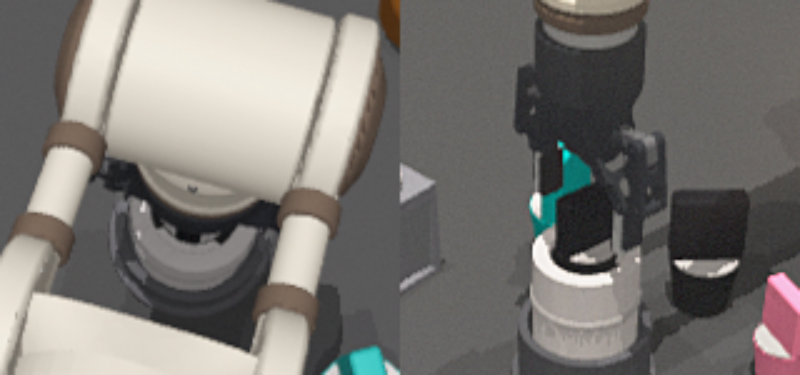

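The picture shows the fingers straddling the handle, with a clear gap on either side. I'll close on it now.

Emit:
move_arm --slide '[[0, 0, 0], [0, 0, 0], [0, 0, 0], [0, 0, 0], [0, 0, 0], [0, 0, 0], [0, 0, 0], [0, 0, 0]]' --twist '[[0, 0, 0], [0, 0, 0], [0, 0, 0], [0, 0, 0], [0, 0, 0], [0, 0, 0], [0, 0, 0], [0, 0, 0]]' --jaw -1 --newtons 70

```text
t: 3.18
tool_pos: [558.4, -22.8, 148.9]
tool_rot: [0.44, -0.552, 0.553, -0.442]
force: [-0.8, 1.7, 5.5]
opening: 15.2
```

```bash
python3 - <<'E'
from workcell import r
from h import *
for i in range(3):
    c=r.read_camera("scene");s=r.get_state();print(s["tool_pos"].round(1),s["force"].round(1),s["moment"].round(2),s["opening"])
b=c["frame"][120:300,250:410,::-1]
cv2.imwrite("pics/g2.png",cv2.resize(b,None,fx=3,fy=3,interpolation=cv2.INTER_CUBIC))
# waist relative tcp & row plan: swing about stopper x axis
ax=np.array([np.cos(np.radians(-12.5)),np.sin(np.radians(-12.5)),0])
d=np.array([0,0,148-118.])
for a in (3.3,5,6.7,10):
    for sg in(1,-1):
        Q=R.from_rotvec(ax*np.radians(sg*a));print(sg*a,"slide",((Q.apply(d)-d)/120).round(4),"twist",(ax*sg*a/360).round(4))
E
```

```text
[558.4 -22.8 148.9] [-0.2  1.3  3.8] [0.29 0.17 0.02] 15.42305756956362
[558.4 -22.8 148.9] [-1.1  1.8  4.1] [ 0.29  0.14 -0.01] 15.104733102306811
[558.4 -22.8 148.9] [-0.6  2.6  4.4] [0.37 0.2  0.  ] 14.9099988742187
3.3 slide [-0.0031 -0.014  -0.0004] twist [ 0.0089 -0.002   0.    ]
-3.3 slide [ 0.0031  0.014  -0.0004] twist [-0.0089  0.002  -0.    ]
5 slide [-0.0047 -0.0213 -0.001 ] twist [ 0.0136 -0.003   0.    ]
-5 slide [ 0.0047  0.0213 -0.001 ] twist [-0.0136  0.003  -0.    ]
6.7 slide [-0.0063 -0.0285 -0.0017] twist [ 0.0182 -0.004   0.    ]
-6.7 slide [ 0.0063  0.0285 -0.0017] twist [-0.0182  0.004  -0.    ]
10 slide [-0.0094 -0.0424 -0.0038] twist [ 0.0271 -0.006   0.    ]
-10 slide [ 0.0094  0.0424 -0.0038] twist [-0.0271  0.006  -0.    ]
```

View pics/g2.png

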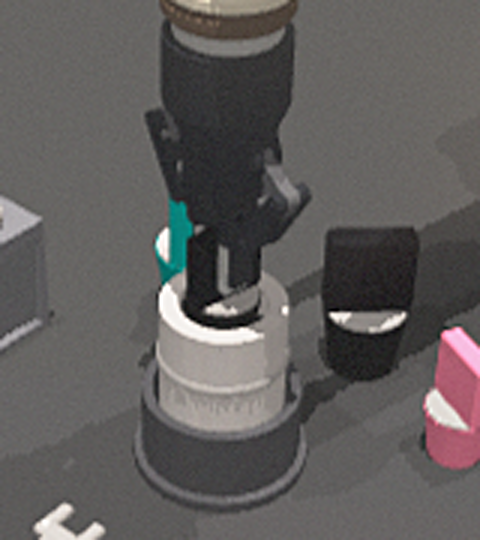

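The picture shows the fingers closed on the handle, with the canister seated in its cradle. I'll start a first, gentle round of rocking.

Emit:
move_arm --slide '[[-0.0047, -0.021, 0.001], [-0.0094, -0.042, 0.002], [-0.0047, -0.021, 0.008], [0, 0, 0.014], [0.0047, 0.021, 0.018], [0.0094, 0.042, 0.018], [0.0047, 0.021, 0.024], [0, 0, 0.03], [-0.0047, -0.021, 0.034], [-0.0094, -0.042, 0.034], [-0.0047, -0.021, 0.039], [0, 0, 0.043]]' --twist '[[0.0136, -0.003, 0], [0.027, -0.006, 0], [0.0136, -0.003, 0], [0, 0, 0], [-0.0136, 0.003, 0], [-0.027, 0.006, 0], [-0.0136, 0.003, 0], [0, 0, 0], [0.0136, -0.003, 0], [0.027, -0.006, 0], [0.0136, -0.003, 0], [0, 0, 0]]'

```text
t: 4.82
tool_pos: [558.3, -23.1, 153.6]
tool_rot: [0.44, -0.552, 0.554, -0.441]
force: [-0.6, 2.6, 0.8]
opening: 15.3
```

```bash
cat > look.py <<'E'
import sys
from workcell import r
from h import *
c=r.read_camera("scene");s=r.get_state();print(s["t"],s["tool_pos"].round(1),s["force"].round(1),s["moment"].round(2),s["opening"],R.from_quat(s["tool_rot"]).as_matrix()[:,1].round(3))
b=c["frame"][120:300,250:410,::-1]
cv2.imwrite(f"pics/{sys.argv[1]}.png",cv2.resize(b,None,fx=3,fy=3,interpolation=cv2.INTER_CUBIC))
E
python3 look.py g3
```

```text
4.875 [558.5 -21.4 153.8] [1.1 1.4 1.4] [-0.07 -0.2  -0.05] 15.523122163585034 [ 0.003 -0.004 -1.   ]
```

View pics/g3.png

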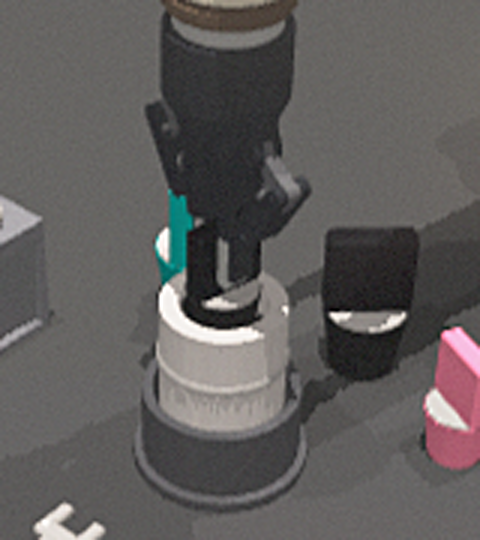

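The canister's rim and ring are at the same pixels as before, and the stopper has risen 5 mm. I'll repeat.

Emit:
move_arm --slide '[[-0.0047, -0.021, 0.001], [-0.0094, -0.042, 0.002], [-0.0047, -0.021, 0.008], [0, 0, 0.015], [0.0047, 0.021, 0.02], [0.0094, 0.042, 0.02], [0.0047, 0.021, 0.027], [0, 0, 0.034], [-0.0047, -0.021, 0.039], [-0.0094, -0.042, 0.039], [-0.0047, -0.021, 0.045], [0, 0, 0.05]]' --twist '[[0.0136, -0.003, 0], [0.027, -0.006, 0], [0.0136, -0.003, 0], [0, 0, 0], [-0.0136, 0.003, 0], [-0.027, 0.006, 0], [-0.0136, 0.003, 0], [0, 0, 0], [0.0136, -0.003, 0], [0.027, -0.006, 0], [0.0136, -0.003, 0], [0, 0, 0]]'

```text
t: 6.38
tool_pos: [558.5, -22.0, 159.5]
tool_rot: [0.441, -0.551, 0.555, -0.44]
force: [-0.4, 1.8, 0.4]
opening: 15.2
```

```bash
python3 look.py g4
```

```text
6.425 [558.6 -21.2 159.7] [-1.4 -5.5  0.2] [-1.39  0.11 -0.05] 15.44393305900535 [ 0.002 -0.01  -1.   ]
```

View pics/g4.png

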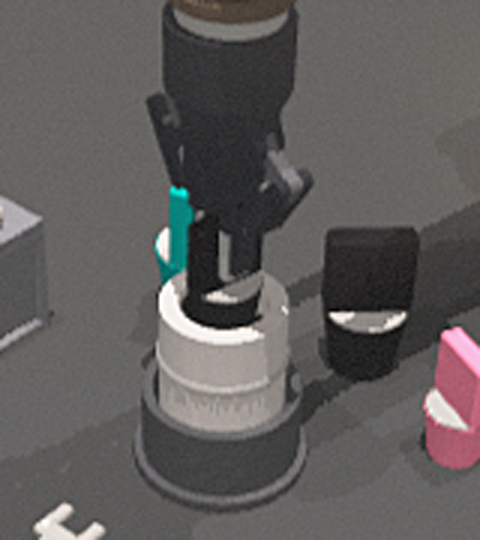

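The canister is still down and the rise is now 11 mm.

Emit:
move_arm --slide '[[-0.0047, -0.025, 0.001], [-0.0094, -0.046, 0.002], [-0.0047, -0.025, 0.008], [0, -0.004, 0.015], [0.0047, 0.017, 0.02], [0.0094, 0.038, 0.02], [0.0047, 0.017, 0.027], [0, -0.004, 0.034], [-0.0047, -0.025, 0.039], [-0.0094, -0.046, 0.039], [-0.0047, -0.025, 0.046], [0, -0.004, 0.052]]' --twist '[[0.0136, -0.003, 0], [0.027, -0.006, 0], [0.0136, -0.003, 0], [0, 0, 0], [-0.0136, 0.003, 0], [-0.027, 0.006, 0], [-0.0136, 0.003, 0], [0, 0, 0], [0.0136, -0.003, 0], [0.027, -0.006, 0], [0.0136, -0.003, 0], [-0.001, 0, 0]]'

```text
t: 7.92
tool_pos: [558.2, -22.0, 164.8]
tool_rot: [0.444, -0.548, 0.557, -0.438]
force: [1.5, 2.8, -1.9]
opening: 15.3
```

```bash
python3 look.py g5
```

```text
7.975 [558.3 -20.4 165.1] [ 0.1 -3.  -2.3] [-0.91 -0.08 -0.01] 15.105152265524108 [ 0.001 -0.019 -1.   ]
```

View pics/g5.png

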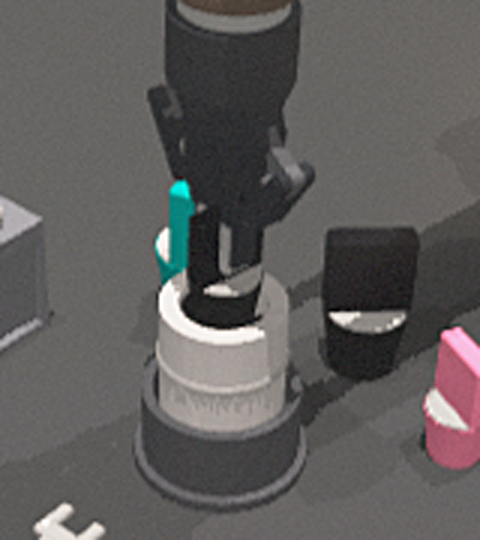

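16 mm up and the canister still down. One more rocking round to be sure the cheeks have let go.

Emit:
move_arm --slide '[[-0.0047, -0.03, 0.002], [-0.0094, -0.052, 0.004], [-0.0047, -0.03, 0.01], [0, -0.01, 0.017], [0.0047, 0.01, 0.022], [0.0094, 0.03, 0.024], [0.0047, 0.01, 0.03], [0, -0.012, 0.038], [-0.0047, -0.033, 0.045], [-0.002, -0.02, 0.05], [0, -0.012, 0.055], [0, -0.012, 0.055]]' --twist '[[0.016, -0.003, 0], [0.03, -0.006, 0], [0.016, -0.003, 0], [0.003, 0, 0], [-0.011, 0.003, 0], [-0.025, 0.006, 0], [-0.011, 0.003, 0], [0.003, 0, 0], [0.016, -0.003, 0], [0.008, -0.001, 0], [0.003, 0, 0], [0.003, 0, 0]]'

```text
t: 9.48
tool_pos: [558.0, -21.3, 171.2]
tool_rot: [0.442, -0.551, 0.552, -0.443]
force: [0.1, 0.5, -0.9]
opening: 15.0
```

```bash
python3 look.py g6
```

```text
9.525 [558.1 -21.5 171.3] [ 0.4 -0.3 -0.3] [-0.01  0.04  0.03] 15.418712871282937 [ 0.  0. -1.]
```

View pics/g6.png

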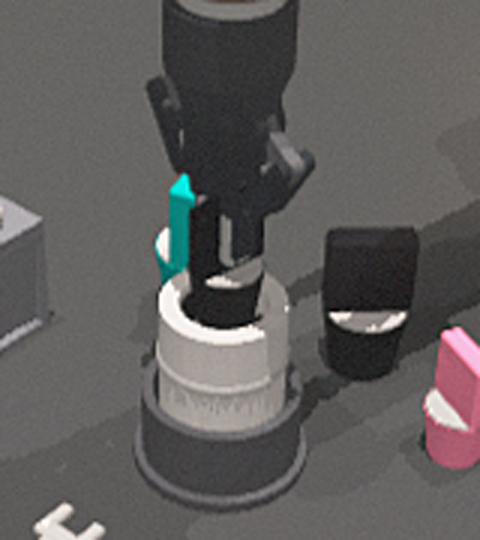

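The force is near zero at 22 mm up, so the stopper is free of the cheeks. I'll lift it gently.

Emit:
move_arm --slide '[[0, 0, 0.04], [0, 0, 0.08], [0, 0, 0.13], [0, 0, 0.2], [0, 0, 0.3], [0, 0, 0.5], [0, 0, 0.5]]' --twist '[[0, 0, 0], [0, 0, 0], [0, 0, 0], [0, 0, 0], [0, 0, 0], [0, 0, 0], [0, 0, 0]]'

```text
t: 10.4
tool_pos: [559.7, -21.9, 234.1]
tool_rot: [0.441, -0.55, 0.553, -0.444]
force: [0.2, 0.2, -1.4]
opening: 15.2
```

```bash
python3 look.py g7
```

```text
10.45 [558.8 -21.6 232.5] [ 0.3  0.9 -2.1] [ 0.01 -0.01 -0.01] 15.299887318943858 [ 0.003 -0.    -1.   ]
```

View pics/g7.png

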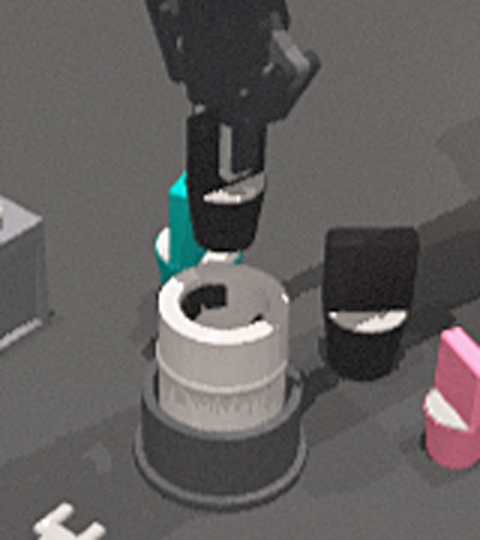

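The stopper hangs free above the open canister, which is still fully down. Next is the tray at (529.5, 270.5).

Emit:
move_arm --slide '[[-0.03, 0.3, 0], [-0.06, 0.6, 0], [-0.08, 0.81, 0]]' --twist '[[0, 0, 0], [0, 0, 0], [0, 0, 0]]'

```text
t: 10.82
tool_pos: [548.3, 77.0, 231.1]
tool_rot: [0.442, -0.551, 0.552, -0.443]
force: [0.4, -0.2, -1.1]
opening: 15.0
```

Emit:
move_arm --slide '[[-0.03, 0.3, 0], [-0.06, 0.6, 0], [-0.08, 0.81, 0]]' --twist '[[0, 0, 0], [0, 0, 0], [0, 0, 0]]'

```text
t: 11.2
tool_pos: [537.6, 175.6, 229.7]
tool_rot: [-0.443, 0.551, -0.551, 0.443]
force: [0.4, 0.5, -1.2]
opening: 15.4
```

Emit:
move_arm --slide '[[-0.03, 0.3, 0], [-0.06, 0.6, 0], [-0.08, 0.8, 0], [-0.08, 0.8, 0], [-0.08, 0.8, 0]]' --twist '[[0, 0, 0], [0, 0, 0], [0, 0, 0], [0, 0, 0], [0, 0, 0]]'

```text
t: 11.82
tool_pos: [527.7, 270.9, 228.8]
tool_rot: [-0.444, 0.552, -0.551, 0.442]
force: [0.1, 0.1, -2.2]
opening: 15.0
```

```bash
python3 - <<'E'
from workcell import r
from h import *
s=r.get_state();print(s["t"],s["tool_pos"].round(1),R.from_quat(s["tool_rot"]).as_matrix()[:,1].round(3))
E
```

```text
11.825 [527.7 270.9 228.8] [-0.003 -0.001 -1.   ]
```

Emit:
move_arm --slide '[[0.01, 0, -0.4], [0.01, 0, -0.8], [0.01, 0, -0.96]]' --twist '[[0, 0, 0], [0, 0, 0], [0, 0, 0]]'

```text
t: 12.2
tool_pos: [526.9, 269.3, 110.1]
tool_rot: [-0.445, 0.553, -0.55, 0.44]
force: [0.3, 0.6, -0.7]
opening: 15.3
```

Emit:
move_arm --slide '[[0, 0, -0.2], [0, 0, -0.35], [0, 0, -0.43], [0, 0, -0.43], [0, 0, -0.43]]' --twist '[[0, 0, 0], [0, 0, 0], [0, 0, 0], [0, 0, 0], [0, 0, 0]]'

```text
t: 12.82
tool_pos: [527.8, 269.5, 59.7]
tool_rot: [-0.445, 0.552, -0.551, 0.44]
force: [0.1, -0.1, -0.9]
opening: 15.5
```

```bash
cat > full.py <<'E'
import sys
from workcell import r
from h import *
x0,y0,x1,y1,k=map(int,sys.argv[3:8])
c=r.read_camera(sys.argv[2]);s=r.get_state();print(s["t"],s["tool_pos"].round(1),s["force"].round(1),s["moment"].round(2),s["opening"],R.from_quat(s["tool_rot"]).as_matrix()[:,1].round(3))
cv2.imwrite(f"pics/{sys.argv[1]}.png",cv2.resize(c["frame"][y0:y1,x0:x1,::-1],None,fx=k,fy=k,interpolation=cv2.INTER_CUBIC))
E
python3 full.py g8 scene 370 210 540 390 3
```

```text
12.875 [527.8 269.5  59.7] [ 0.7  0.2 -1.7] [ 0.01  0.   -0.  ] 15.352177680436185 [-0.006 -0.002 -1.   ]
```

View pics/g8.png

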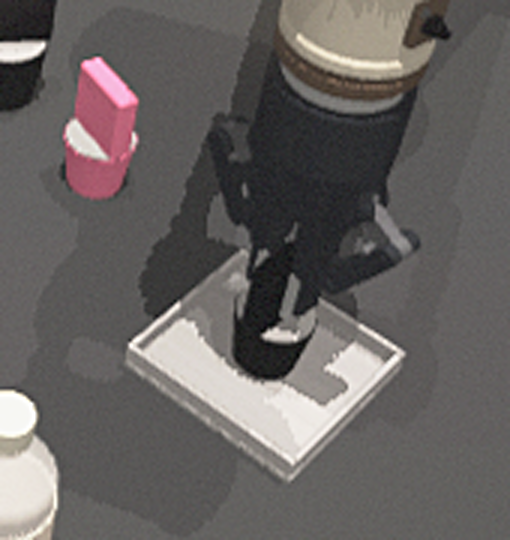

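The picture shows the stopper just above the tray's middle, upright. I'll lower it slowly, about 1 mm a row, and watch the force.

Emit:
move_arm --slide '[[0, 0, -0.012], [0, 0, -0.022], [0, 0, -0.03], [0, 0, -0.035], [0, 0, -0.035]]' --twist '[[0, 0.001, 0], [0, 0.001, 0], [0, 0.001, 0], [0, 0.001, 0], [0, 0.001, 0]]'

```text
t: 13.5
tool_pos: [527.7, 269.5, 55.5]
tool_rot: [-0.447, 0.554, -0.549, 0.439]
force: [0.1, 0.1, -1.4]
opening: 15.1
```

Emit:
move_arm --slide '[[0, 0, -0.006], [0, 0, -0.012], [0, 0, -0.012]]' --twist '[[0, -0.002, 0], [0, -0.002, 0], [0, -0.002, 0]]'

```text
t: 13.88
tool_pos: [527.9, 269.6, 55.1]
tool_rot: [0.443, -0.551, 0.552, -0.442]
force: [-3.5, -1.4, 6.4]
opening: 15.4
```

The tray floor is felt at the predicted height. I'll release.

Emit:
move_arm --slide '[[0, 0, 0], [0, 0, 0], [0, 0, 0], [0, 0, 0], [0, 0, 0]]' --twist '[[0, 0, 0], [0, 0, 0], [0, 0, 0], [0, 0, 0], [0, 0, 0]]' --jaw 0.3

```text
t: 14.5
tool_pos: [527.9, 269.5, 55.0]
tool_rot: [0.443, -0.551, 0.552, -0.442]
force: [-0.4, -0.7, -0.2]
opening: 55.3
```

Emit:
move_arm --slide '[[0, 0, 0.1], [0, 0, 0.3], [0, 0, 0.6], [0, 0, 0.98]]' --twist '[[0, 0, 0], [0, 0, 0], [0, 0, 0], [0, 0, 0]]'

```text
t: 15.0
tool_pos: [527.4, 269.4, 173.8]
tool_rot: [0.443, -0.551, 0.552, -0.442]
force: [0.4, 1.1, -0.1]
opening: 55.6
```

```bash
python3 full.py g9 scene 250 160 540 390 2
```

```text
15.05 [531.4 270.7 182. ] [3.1 0.9 4.1] [ 0.03 -0.19  0.01] 55.65387390013544 [ 0.011  0.001 -1.   ]
```

View pics/g9.png

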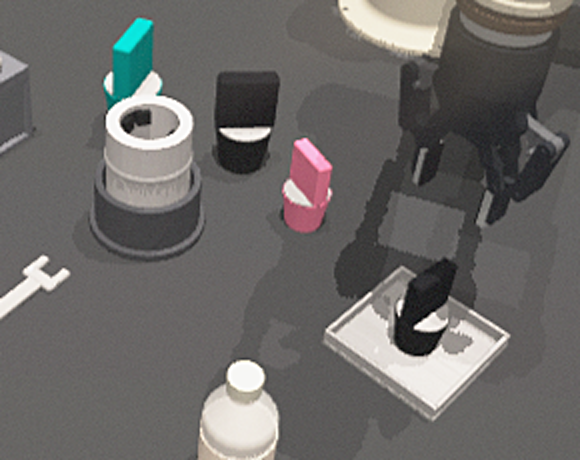

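The stopper stands upright on the tray, and the canister is open and down. Next, the probe at (577.5, -259).

Emit:
move_arm --slide '[[0.02, -0.3, 0.3], [0.05, -0.6, 0.4], [0.077, -0.88, 0.45]]' --twist '[[0, 0, 0], [0, 0, 0], [0, 0, 0]]' --jaw 1

```text
t: 15.42
tool_pos: [541.5, 164.1, 238.4]
tool_rot: [0.438, -0.548, 0.554, -0.447]
force: [0.7, -0.4, -0.4]
opening: 85.6
```

Emit:
move_arm --slide '[[0.02, -0.3, 0], [0.05, -0.6, 0], [0.077, -0.88, 0]]' --twist '[[0, 0, 0], [0, 0, 0], [0, 0, 0]]'

```text
t: 15.8
tool_pos: [551.0, 57.2, 239.3]
tool_rot: [0.438, -0.548, 0.555, -0.447]
force: [0.8, 0.9, -0.0]
opening: 85.3
```

Emit:
move_arm --slide '[[0.02, -0.3, 0], [0.05, -0.6, 0], [0.077, -0.88, 0]]' --twist '[[0, 0, 0], [0, 0, 0], [0, 0, 0]]'

```text
t: 16.18
tool_pos: [560.4, -49.7, 240.3]
tool_rot: [0.438, -0.548, 0.555, -0.448]
force: [0.7, -0.8, 0.2]
opening: 85.2
```

Emit:
move_arm --slide '[[0.02, -0.3, 0], [0.05, -0.6, 0], [0.077, -0.88, 0]]' --twist '[[0, 0, 0], [0, 0, 0], [0, 0, 0]]'

```text
t: 16.55
tool_pos: [569.8, -156.6, 241.2]
tool_rot: [0.437, -0.547, 0.556, -0.448]
force: [0.1, 0.5, -0.3]
opening: 85.4
```

Emit:
move_arm --slide '[[0.02, -0.3, 0], [0.05, -0.6, 0], [0.077, -0.86, 0], [0.077, -0.86, 0], [0.077, -0.86, 0]]' --twist '[[0, 0, 0], [0, 0, 0], [0, 0, 0], [0, 0, 0], [0, 0, 0]]'

```text
t: 17.18
tool_pos: [579.1, -259.2, 241.6]
tool_rot: [0.437, -0.547, 0.556, -0.448]
force: [0.2, -0.2, 0.2]
opening: 85.2
```

```bash
python3 - <<'E'
from workcell import r
from h import *
c=r.read_camera("top");g=c["frame"].astype(int)
s=r.get_state();print(s["t"],s["tool_pos"].round(1),R.from_quat(s["tool_rot"]).as_matrix()[:,1].round(3))
cv2.imwrite("pics/t2.png",c["frame"][:,:,::-1])
m=(g.min(2)>205).astype(np.uint8);m[:225]=0;m[305:]=0;m[:,:285]=0;m[:,375:]=0
cc=max(cv2.findContours(m,0,1)[0],key=cv2.contourArea)
P=np.array([on(c,p,132)[:2] for p in cv2.convexHull(cc)[:,0].astype(float)],np.float32);print(cv2.minEnclosingCircle(P),cv2.fitEllipse(P))
E
```

```text
17.225 [ 579.1 -258.9  241.5] [ 0.019 -0.    -1.   ]
((558.2483520507812, -21.585716247558594), 40.92366027832031) ((558.1864013671875, -21.59465789794922), (81.32279205322266, 81.61029815673828), 15.03299331665039)
```

View pics/t2.png

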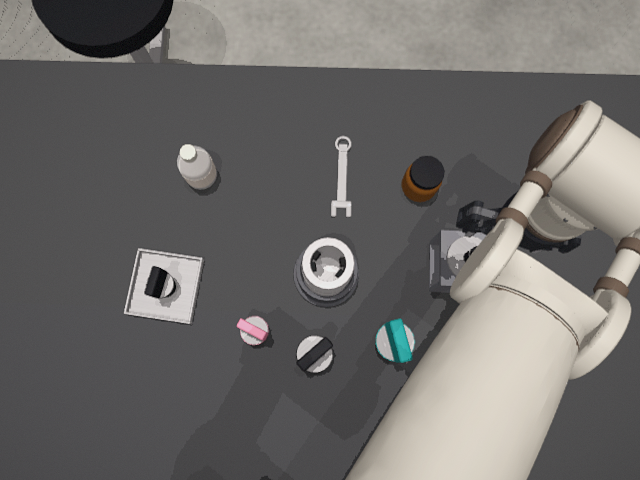

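The rim is still at (558.2, -21.6), so the canister hasn't shifted. The stopper stands on the tray at (160,283) and the bystanders are where they were. I'll straighten the tool and go down on the probe's grip.

Emit:
move_arm --slide '[[-0.013, 0, -0.1], [-0.013, 0, -0.4], [-0.013, 0, -0.7], [-0.013, 0, -0.92], [-0.013, 0, -0.92], [-0.013, 0, -0.92]]' --twist '[[0, 0.003, 0], [0, 0.003, 0], [0, 0.003, 0], [0, 0.003, 0], [0, 0.003, 0], [0, 0.003, 0]]'

```text
t: 17.98
tool_pos: [578.2, -258.8, 132.3]
tool_rot: [0.443, -0.551, 0.552, -0.443]
force: [0.6, 0.2, 0.4]
opening: 85.3
```

```bash
python3 full.py p1 scene 160 90 320 270 3
```

```text
18.025 [ 578.5 -259.2  132.9] [-0.  -0.8 -0.6] [-0.03 -0.01 -0.04] 85.65256418475461 [ 0.003 -0.002 -1.   ]
```

View pics/p1.png

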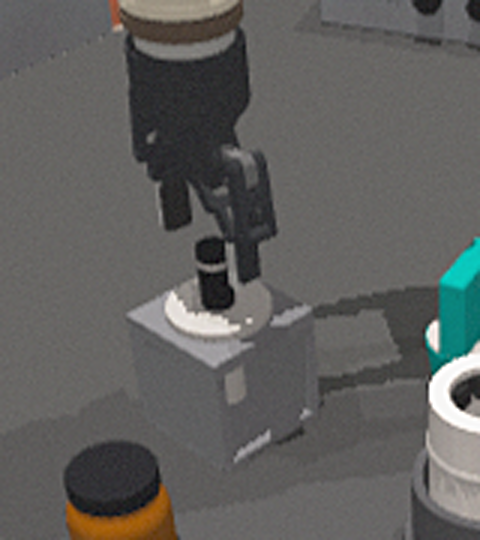

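The grip sits between the open fingers. I'll go down another 17 mm and close.

Emit:
move_arm --slide '[[-0.005, 0, -0.08], [-0.005, 0, -0.145], [-0.005, 0, -0.145], [-0.005, 0, -0.145]]' --twist '[[0, 0, 0], [0, 0, 0], [0, 0, 0], [0, 0, 0]]'

```text
t: 18.52
tool_pos: [577.9, -259.2, 115.5]
tool_rot: [0.443, -0.55, 0.552, -0.443]
force: [0.4, -0.2, -0.4]
opening: 85.4
```

Emit:
move_arm --slide '[[0, 0, 0], [0, 0, 0], [0, 0, 0], [0, 0, 0], [0, 0, 0], [0, 0, 0], [0, 0, 0], [0, 0, 0]]' --twist '[[0, 0, 0], [0, 0, 0], [0, 0, 0], [0, 0, 0], [0, 0, 0], [0, 0, 0], [0, 0, 0], [0, 0, 0]]' --jaw -1 --newtons 80

```text
t: 19.52
tool_pos: [578.1, -259.3, 115.8]
tool_rot: [0.442, -0.55, 0.552, -0.443]
force: [0.5, -0.4, 2.6]
opening: 22.4
```

```bash
python3 full.py p2 scene 160 90 320 270 3
```

```text
19.575 [ 578.1 -259.3  115.8] [-0.2  0.7  3.6] [ 0.18 -0.06  0.06] 22.373599101857742 [ 0.003 -0.002 -1.   ]
```

View pics/p2.png

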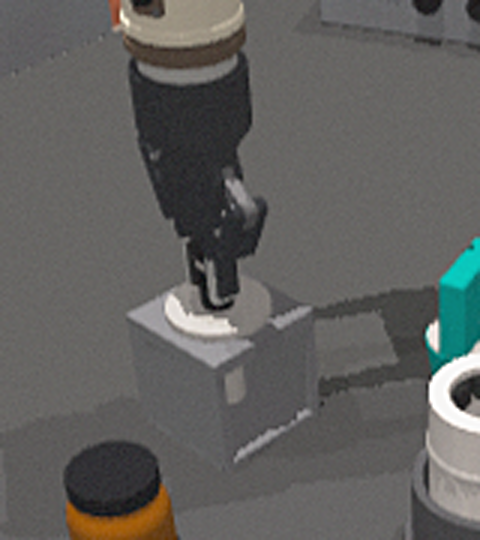

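Emit:
move_arm --slide '[[0, 0, 0.1], [0, 0, 0.3], [0, 0, 0.6], [0, 0, 0.95]]' --twist '[[0, 0, 0], [0, 0, 0], [0, 0, 0], [0, 0, 0]]'

```text
t: 20.08
tool_pos: [577.1, -258.7, 229.7]
tool_rot: [0.443, -0.551, 0.551, -0.443]
force: [1.1, 0.6, -2.8]
opening: 22.4
```

Emit:
move_arm --slide '[[0, 0, 0.2], [-0.01, 0.2, 0.33], [-0.03, 0.5, 0.33], [-0.05, 0.8, 0.33]]' --twist '[[0, 0, 0], [0, 0, 0], [0, 0, 0], [0, 0, 0]]'

```text
t: 20.58
tool_pos: [570.3, -160.3, 268.7]
tool_rot: [-0.443, 0.552, -0.551, 0.443]
force: [0.3, -0.2, -3.6]
opening: 22.3
```

Emit:
move_arm --slide '[[-0.02, 0.25, 0], [-0.04, 0.5, 0], [-0.06, 0.8, 0], [-0.06, 0.8, 0]]' --twist '[[0, 0, 0], [0, 0, 0], [0, 0, 0], [0, 0, 0]]'

```text
t: 21.08
tool_pos: [562.0, -60.8, 268.0]
tool_rot: [-0.444, 0.552, -0.549, 0.444]
force: [-0.1, 0.2, -2.3]
opening: 22.6
```

```bash
python3 full.py p3 scene 200 60 400 280 2
```

```text
21.125 [562.3 -62.4 268. ] [ 0.9  0.6 -2.4] [ 0.01  0.03 -0.  ] 22.548799492097594 [-0.003  0.002 -1.   ]
```

View pics/p3.png

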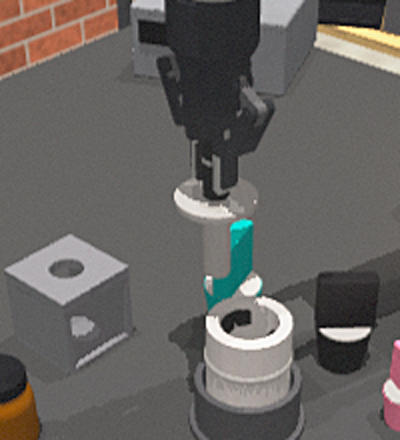

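The probe hangs straight, about 40 mm short of the canister. I'll centre it.

Emit:
move_arm --slide '[[-0.015, 0.17, 0], [-0.031, 0.34, 0], [-0.031, 0.34, 0], [-0.031, 0.34, 0]]' --twist '[[0, 0, 0], [0, 0, 0], [0, 0, 0], [0, 0, 0]]'

```text
t: 21.62
tool_pos: [558.5, -21.6, 268.0]
tool_rot: [-0.444, 0.552, -0.55, 0.443]
force: [-0.1, -0.1, -2.1]
opening: 22.2
```

```bash
python3 full.py p4 scene 250 60 400 280 3;python3 - <<'E'
import pickle
from h import *
t,s=pickle.load(open("c0.pkl","rb"))
# expected pixels of probe foot centre/shaft in the scene view if centred on the rim
print(((proj(s,[(558.2,-21.6,132),(558.2,-21.6,173),(558.2,-21.6,240)])-[250,60])*3).round())
E
```

```text
21.675 [558.6 -21.9 268.1] [ 0.3  0.5 -2.1] [-0.07 -0.02  0.06] 22.420551932838336 [-0.003  0.001 -1.   ]
[[221. 479.]
 [222. 427.]
 [225. 335.]]
```

View pics/p4.png

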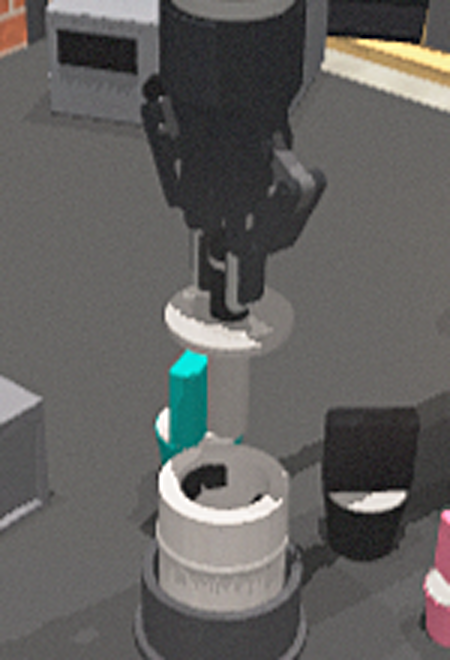

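Emit:
move_arm --slide '[[0, 0, -0.12], [0, 0, -0.24], [0, 0, -0.26], [0, 0, -0.26]]' --twist '[[0, 0, 0], [0, 0, 0], [0, 0, 0], [0, 0, 0]]'

```text
t: 22.18
tool_pos: [558.4, -21.9, 236.4]
tool_rot: [-0.444, 0.552, -0.549, 0.443]
force: [0.1, 0.3, -2.3]
opening: 22.3
```

```bash
python3 full.py p5 scene 280 140 380 270 5;python3 full.py p5t top 260 200 400 330 5; python3 - <<'E'
import pickle
from h import *
t,s=pickle.load(open("c0.pkl","rb"))
print(proj(s,[(558.2,-21.6,132),(568.2,-21.6,132),(558.2,-11.6,132)]))
print(((proj(s,[(558.2,-21.6,132),(558.2,-21.6,142),(558.2,-21.6,217)])-[280,140])*5).round())
E
```

```text
22.225 [558.7 -22.  237. ] [-0.3 -0.6 -2.2] [-0.02  0.01 -0.  ] 21.850179153058143 [-0.003  0.001 -1.   ]
22.275 [558.9 -22.  237.3] [ 0.1 -0.  -1.7] [-0.03 -0.03  0.  ] 22.58351504909269 [-0.002  0.001 -1.   ]
[[323.73960565 219.79070094]
 [320.42849611 222.25299935]
 [327.83399856 221.87495936]]
[[219. 399.]
 [219. 378.]
 [223. 212.]]
```

View pics/p5.png

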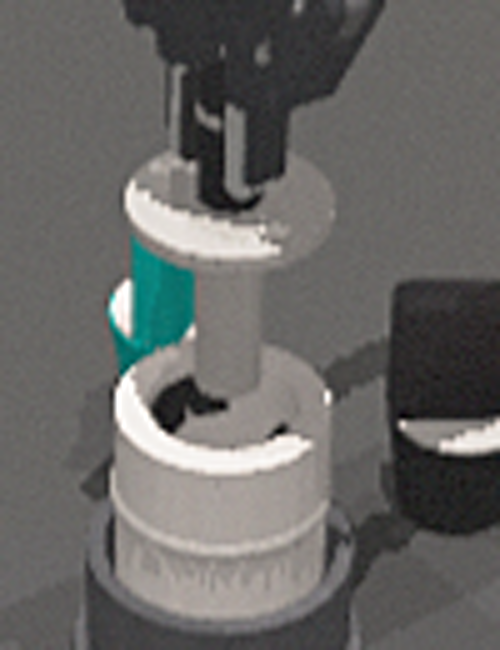

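View pics/p5t.png

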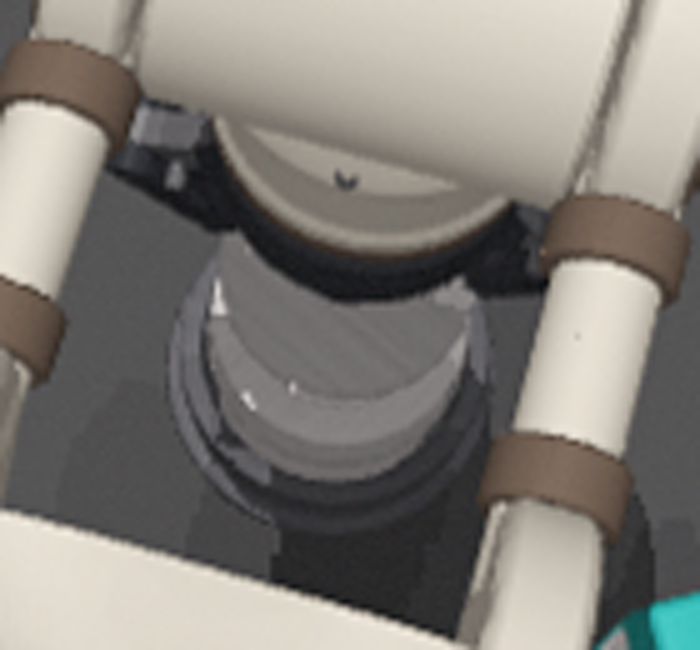

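```bash
python3 - <<'E'
import pickle
from h import *
from scipy.optimize import least_squares
t,s=pickle.load(open("c0.pkl","rb"))
px=[(217,318),(240,360),(282,390),(340,401),(395,390),(437,360),(464,322)]
for z in (217,225):
    P=np.array([on(t,(u/5+260-.4,v/5+200-.4),z)[:2] for u,v in px])
    f=lambda q:np.hypot(*(P-q[:2]).T)-q[2]
    q=least_squares(f,[558,-21,38]);print(z,q.x.round(1),f(q.x).round(1))
    q=least_squares(lambda a:f([*a,38]),[558,-21]);print(q.x.round(1))
E
```

```text
217 [558.2 -19.1  39.1] [-0.5  0.5  0.3 -0.3 -0.1 -0.2  0.3]
[556.8 -19.1]
225 [556.8 -18.9  38.7] [-0.5  0.5  0.3 -0.3 -0.1 -0.2  0.3]
[555.9 -18.9]
```

Both views put the probe about 2 to 3 mm towards -x/+y of the mouth's centre. I'll correct that, then lower it in.

Emit:
move_arm --slide '[[0.014, -0.019, 0], [0.014, -0.019, -0.05], [0.014, -0.019, -0.12], [0.014, -0.019, -0.2], [0.014, -0.019, -0.3], [0.014, -0.019, -0.4], [0.014, -0.019, -0.5], [0.014, -0.019, -0.6], [0.014, -0.019, -0.65], [0.014, -0.019, -0.65]]' --twist '[[0, 0, 0], [0, 0, 0], [0, 0, 0], [0, 0, 0], [0, 0, 0], [0, 0, 0], [0, 0, 0], [0, 0, 0], [0, 0, 0], [0, 0, 0]]'

```text
t: 23.52
tool_pos: [560.3, -24.2, 158.8]
tool_rot: [-0.444, 0.552, -0.55, 0.443]
force: [-0.7, -0.1, -2.1]
opening: 22.4
```

```bash
python3 full.py p6 scene 280 140 380 270 5
```

```text
23.575 [560.6 -24.2 159.4] [ 0.6 -0.2 -2.4] [-0.04 -0.   -0.01] 22.342399454512215 [-0.002  0.001 -1.   ]
```

View pics/p6.png

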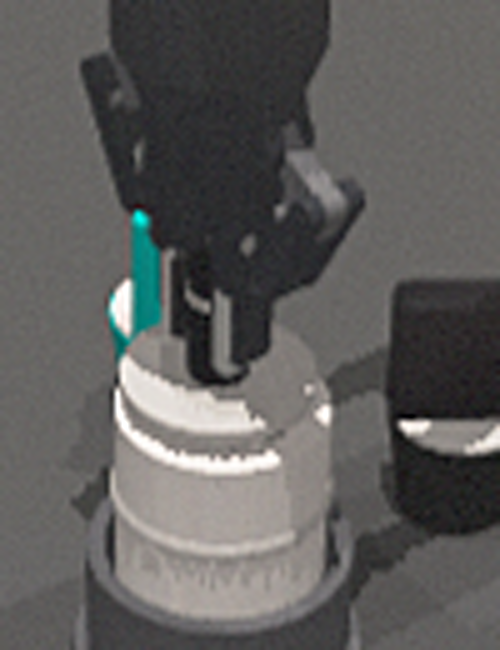

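The shaft went in without contact, and the flange is concentric with the rim to within about 1 to 2 mm. I'll ease it down the last 8 mm.

Emit:
move_arm --slide '[[0, 0, -0.015], [0, 0, -0.03], [0, 0, -0.045], [0, 0, -0.056], [0, 0, -0.056]]' --twist '[[0, 0, 0], [0, 0, 0], [0, 0, 0], [0, 0, 0], [0, 0, 0]]'

```text
t: 24.2
tool_pos: [560.5, -24.2, 152.5]
tool_rot: [-0.444, 0.551, -0.55, 0.443]
force: [0.5, 0.0, -1.7]
opening: 22.4
```

Emit:
move_arm --slide '[[0, 0, -0.005], [0, 0, -0.01], [0, 0, -0.01]]' --twist '[[0, 0, 0], [0, 0, 0], [0, 0, 0]]'

```text
t: 24.58
tool_pos: [560.6, -24.2, 151.9]
tool_rot: [-0.444, 0.551, -0.55, 0.443]
force: [-2.3, 1.1, 3.5]
opening: 21.8
```

Contact at 151.9 mm, where 151.8 was predicted. I'll release and withdraw upwards.

Emit:
move_arm --slide '[[0, 0, 0], [0, 0, 0], [0, 0, 0], [0, 0, 0], [0, 0, 0], [0, 0, 0], [0, 0, 0]]' --twist '[[0, 0, 0], [0, 0, 0], [0, 0, 0], [0, 0, 0], [0, 0, 0], [0, 0, 0], [0, 0, 0]]' --jaw 0.8

```text
t: 25.45
tool_pos: [560.7, -24.2, 151.9]
tool_rot: [-0.444, 0.551, -0.55, 0.443]
force: [-0.8, -0.0, -0.5]
opening: 77.0
```

Emit:
move_arm --slide '[[0, 0, 0.1], [0, 0, 0.3], [0, 0, 0.6], [0, 0, 0.95]]' --twist '[[0, 0, 0], [0, 0, 0], [0, 0, 0], [0, 0, 0]]'

```text
t: 25.95
tool_pos: [560.3, -24.2, 267.4]
tool_rot: [-0.444, 0.551, -0.55, 0.443]
force: [0.3, 0.5, -0.1]
opening: 76.8
```

Emit:
move_arm --slide '[[-0.2, -0.3, 0], [-0.4, -0.6, 0], [-0.6, -0.95, 0]]' --twist '[[0, 0, 0], [0, 0, 0], [0, 0, 0]]'

```text
t: 26.32
tool_pos: [487.8, -139.0, 268.6]
tool_rot: [-0.444, 0.551, -0.55, 0.444]
force: [0.2, -0.6, -0.2]
opening: 76.9
```

Emit:
move_arm --slide '[[-0.2, -0.3, 0], [-0.4, -0.6, 0], [-0.6, -0.95, 0], [-0.6, -0.95, 0], [-0.6, -0.95, 0]]' --twist '[[0, 0, 0], [0, 0, 0], [0, 0, 0], [0, 0, 0], [0, 0, 0]]'

```text
t: 26.95
tool_pos: [416.1, -252.8, 269.3]
tool_rot: [-0.444, 0.55, -0.55, 0.444]
force: [0.7, 1.0, -0.4]
opening: 77.1
```

```bash
python3 full.py e1 scene 160 130 530 430 2;python3 full.py e1t top 100 100 520 390 1; python3 - <<'E'
from workcell import r
from h import *
c=r.read_camera("top");g=c["frame"].astype(int)
m=(g.min(2)>190).astype(np.uint8);m[:225]=0;m[305:]=0;m[:,:285]=0;m[:,375:]=0
cc=max(cv2.findContours(m,0,1)[0],key=cv2.contourArea)
P=np.array([on(c,p,136)[:2] for p in cv2.convexHull(cc)[:,0].astype(float)],np.float32);print(cv2.minEnclosingCircle(P))
E
```

```text
27.0 [ 416.3 -252.3  269.1] [-0.6 -0.7  0.8] [-0.01 -0.02  0.05] 76.96033841795676 [-0.  0. -1.]
27.05 [ 416.4 -252.1  269. ] [0.3 0.8 0.1] [-0.01  0.06  0.04] 77.11158749896684 [-0.  0. -1.]
((557.2860107421875, -21.490734100341797), 41.23609924316406)
```

View pics/e1.png

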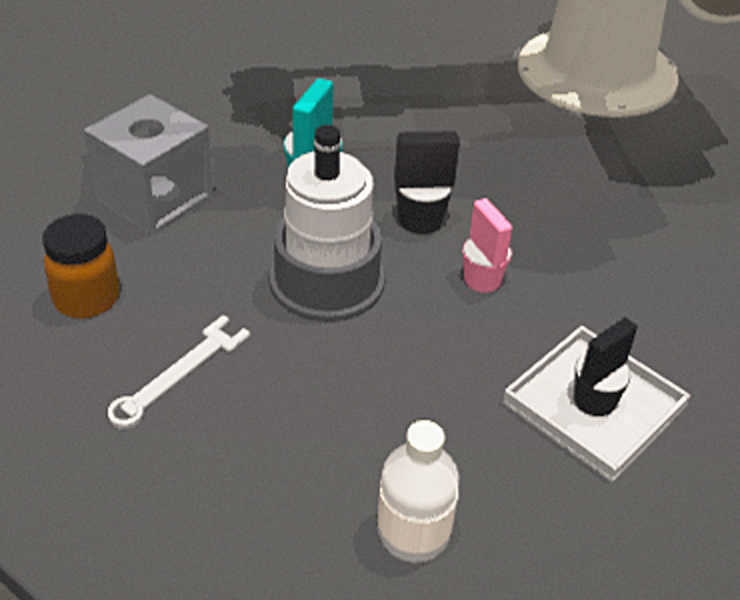

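View pics/e1t.png

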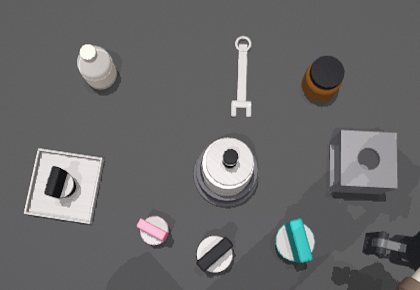

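The scene crop shows the probe upright in the canister, with its flange flat on the rim (crop centre (329,175)). The stopper stands upright on the tray at (602,370), and the bystanders and look-alikes are unmoved. The gripper is clear of everything, so I'll hand in.

```bash
python3 -c "
from workcell import r
print(r.sign_off())"
```

```text
the job is handed in; nothing more can be done
None
```

The job is done and handed in at about 27 s of the 69 s allowed. I rocked the smaller black stopper about 10° each way over four rounds, and it came free after about 22 mm. It went onto the tray, and then the probe went into the canister.

- **Canister:** it stayed down in every picture taken between rocking rounds. The rim measured (558, -22) before the pull and again after the stopper was on the tray.
- **Stopper:** it stands upright on the tray, a little off the middle. The tray floor was felt at the predicted height.
- **Probe:** the flange met the rim at the predicted height (TCP 151.9 mm against 151.8 mm). In the last pictures it sits flat and upright.
- **Other things:** nothing else looked moved, and the gripper was empty and clear at the end. The highest force I read was about 7 N, though I only read it at the end of each move.

**Disagreements:**
- Just above the mouth, both cameras put the probe 2–3 mm off where the tool pose said it was, so I moved it over before lowering it. The flange ended centred to about 1–2 mm.
- My final circle fit measured canister rim and flange together, so it does not check the flange's centring on its own.

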